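# Shift the bird-treat feeder to its third hopper

## Task

Set the bird-treat feeder to its third hopper by pushing the gate lever with the fingertips: out of the rear left slot into the crossbar, across to the right, then forward (away from the robot) fully home into the forward right slot, the third. Do not let it run into either of the other two slots on the way, and never take the knob or rod between the fingers: only push it from outside. Leave the toys and kitchen things where they are, and finish clear of the lever.

Things in the scene. Friction and masses are not known exactly. Their poses are not given: they have to be found in the camera images.
- feeder: bird-treat feeder, fixed to the counter: black steel housing 180 mm (x, -90 to 90) by 190 mm (y, -70 to 120), deck 124 mm up; clear treat cells 120 mm tall on its far side (x to 152), small dish on its near side (x to -141). On the deck a stainless plate with an H-shaped gate and a lever. Origin: on the counter under the gate's centre; x forward (away from the robot), y left, z up; yaw varies
- gate (a point): centre of the gate, at the top of the stainless plate (108 x 114 x 6 mm), 130 mm up; axes as the feeder's. The H: two legs along x, centred at y = +28 and -28 mm, 17 mm wide, x from -38 to 38, joined by a crossbar along y at x = 0, 20 mm wide. Two steel tongues between the legs (y from -19 to 19, |x| above 10) block the lever
- slot1 (a point): first slot, its end at the plate's top face: forward left (feeder x +31, y +28 mm)
- slot2 (a point): second slot, its end: rear left (x -31, y +28 mm), where the lever starts, more or less deep
- slot3 (a point): third slot, its end: forward right (x +31, y -28 mm)
- slot4 (a point): fourth slot, its end: rear right (x -31, y -28 mm)
- knob (a point): centre of the lever's black ball knob, 30 mm across. The lever is a 10 mm steel rod pivoted inside the feeder, 30 mm above the counter under the gate's centre, knob centre 160 mm from the pivot: 190 mm above the counter when upright, 176 mm in a slot's end. It cannot be lifted. Pushing at the knob takes about 3 N; it stays where it is left
- across (a joint): sideways tilt of the lever, rad: 0 upright, + to the feeder's right (-y), stops at -0.28 (left leg) and +0.28 (right leg). The knob lies at feeder y = -160 mm sin(across) cos(fore)
- fore (a joint): forward tilt of the lever, rad: 0 in the crossbar, + forward (+x), stops at -0.30 and +0.30 (slot ends). The knob lies at feeder x = 160 mm sin(fore). The lever passes along the crossbar only with |fore| below about 0.04, and enters a right slot only with across above about 0.26
- bell: loose bystander: stainless hand bell, 58 mm across at the foot, 60 mm tall, standing on the counter to the right of the feeder; origin: centre of its underside
- foot_toy: loose bystander: lime acrylic dumb-bell foot toy, 60 mm long along its x, discs 38 mm across, lying on the counter left of the feeder; origin: on the counter under its middle
- cedar_pair: loose bystander: two 36 mm cedar cubes joined into one 80 mm long piece along its x, on the counter left of the feeder; origin: centre of its underside
- bead_ring: loose bystander: violet silicone bead ring, 53 mm across, 13 mm thick, lying flat on the feeder's top deck (deck 124 mm above the counter) left of the gate; origin: centre of its underside
- tumbler: loose bystander: stainless tumbler, 68 mm across, 105 mm tall, upright on the counter right of the feeder; origin: centre of its underside
- jar: loose bystander: glass jar with steel cap, 76 mm across, 110 mm tall, upright on the counter far to the right; origin: centre of its underside
- treat_box: bystander fixed to the counter, far left: clear polycarbonate treat box 110 x 140 x 70 mm with a shut hinged lid; origin: centre of its underside
- treat_lid (a joint): lid of the treat box, rad: 0 shut, grows as it opens

How it is judged (in metres and radians):
On the way, in this order (a step that is already met when the one before it is completed fails the run):
1. the lever has been pushed out of the second slot into the crossbar (value of joint fore above -0.07 rad and value of joint across below 0.15 rad), for 0.05 s.
2. the lever has gone across to the right end of the crossbar (value of joint across above 0.23 rad and value of joint fore between -0.13 and 0.2 rad), for 0.05 s.
At the end, for the whole second after the job is handed in: The lever rests in the third slot, tilted forward by more than 0.25 rad (stop at 0.30) and to the right by more than 0.22 rad (stop at 0.28), at rest; every bystander within 20 mm of its starting place, the treat box's lid shut (value of joint fore between 0.25 and 0.4 rad and value of joint across between 0.22 and 0.4 rad and velocity of joint fore between -0.02 and 0.02 rad/s and velocity of joint across between -0.02 and 0.02 rad/s and distance of each of bell, foot_toy, cedar_pair, bead_ring, tumbler, jar from where it was at the start of the episode below 0.02 m and value of joint treat_lid below 0.15 rad); the robot touches nothing.
It fails at once if the lever ran into the first slot (forward left) (value of joint fore above 0.14 rad and value of joint across below 0.1 rad).
It fails at once if the lever ran into the fourth slot (rear right) (value of joint fore below -0.14 rad and value of joint across above -0.1 rad).
It fails at once if the knob or rod was taken between the fingers instead of being pushed from outside (horizontal distance between the grasp point and knob below 0.012 m and z of the grasp point in the frame of gate below 0.072 m).
It fails at once if a bystander was shifted, lifted or knocked over (distance of any of bell, foot_toy, cedar_pair, bead_ring, tumbler, jar from where it was at the start of the episode above 0.02 m or value of joint treat_lid above 0.15 rad).
It also fails if it takes over 48 s, if anything falls off the work surface, if the arm or the gripper's body presses on something with over 40 N, if the wrist force passes 120 N, or if a joint passes its speed limit or range.

## Robot

A 6-joint arm with a two-finger parallel gripper is mounted at the origin on the work surface. World frame = base frame: x ahead of the robot, y to its left, z up, the work surface at z = 0. Lengths are in mm, angles in rad, forces in N, time in s.
With the tool pointing down it reaches from about 350 to 875 mm from the base axis. Payload 4.2 kg.
Tool frame: the origin (TCP) lies at the very end of the fingers, on their centre line; the grasp point (between the pads) lies 19 mm behind it; z points along the fingers, y is the line along which they close (so a half turn about z gives the same grasp; the last joint's range is limited). The gripper opens to 85 mm and grips with 20 to 120 N. Pads are 22 mm wide; open, the fingers measure 114 mm over their backs; the gripper's body (76 mm by 85 mm) begins 54 mm behind the grasp point. The pads swing forward as they close: fully open they stand 13 mm farther back than shut.
Start: joints at [-0.936, 0.385, 0.008, 0, -1.194, -0.259], TCP at [229.399, -581.356, 231.312] pointing down, gripper open.
Joint ranges: [-3.14, 3.14], [-1.21, 2.06], [-1.07, 1.41], [-3.16, 2.05], [-2.99, -0.16], [-3.1, 3.1]. Speed limits (rad/s): [2.79, 2.79, 3.14, 3.14, 3.14, 3.14].

## Interface

Orientations are given as a unit quaternion [x, y, z, w].
In Python, from bench import arm, optics gives the robot as it stands. The module is installed in compiled form; this text tells all that it offers.
- The arm moves only by the tool step_arm, never from a script. Its argument "motion" is a list of rows, each an object with "dr": the turn, a rotation vector about the tool's x, y, z in units of 8 degrees (1.0 is 8 degrees), a list of three; "slide": the shift along the tool's x, y, z in mm, a list of three; "jaw": the finger opening in mm, from 0 to 85.4. A call has exactly 8 rows; each row is the pose to reach, as a shift and turn from the pose commanded when the call began, along the tool's axes at that moment; what a row does not reach only later rows make up. A row lasts 1/8 s, in which the tool goes at most 62.5 mm and 10.7 degrees, less where a joint would pass 70% of its speed; a pose out of reach is approached as far as the arm can. A call with a gripper value outside its range is refused whole. The fingers move at their own pace and stop on an object; the grip force is fixed at half the most. Time passes only in rows, so rows that repeat a pose let the fingers close, or fill a call up. It gives the time, the measured TCP pose, the force, the opening and the grip force at its end, in the units of the state.
- arm.read_state(): the state, without advancing time (a new reading comes with each control period).
- optics.get_image(name): name is "side" or "top"; returns the picture (384x512x3 uint8, blue, green, red); there is no depth.
- optics.camera_info(name): a dict with "camera_matrix" (3x3 intrinsics, pixels), "view" (4x4, takes a point from world to camera coordinates). Camera axes: x right, y up, looking along -z (the intrinsics and any distortion apply to the point x, -y, -z); pixel columns grow to the right and rows downward; lengths in mm; the calibration is good to about 2 mm. A picture is of the moment at which its call begins. camera_info takes no time and is no camera call.
- arm.job_done(): hands the job in; it is judged then, once.
The state is a dict: "clock": time; "joints": joint angles; "joint_vel": joint speeds; "joint_efforts": joint torques, N m; "position": TCP position; "ee_rot": TCP orientation; "contact_force": force on the tool from outside, world axes, zero at the start; "wrist_torque": the same for the moment, N m; "gripper_width": finger opening in mm; "grasp_force": force on a finger pad.
Only numpy, scipy, OpenCV 4.12 (cv2) and the standard library are available. Lean on these libraries where they do the work, as an engineer would, in place of code of your own. Each camera call takes 0.05 s, during which the arm holds its last target. There are 200 camera calls.

## Working session

There is one attempt and no reset: what is moved stays moved. The work goes in short steps, Python scripts to look and compute and a tool call to move; the robot and the scene stay as the last step left them, time stands still between calls to the robot, and variables do not carry over. Pictures are saved under pics/ and viewed, at most 10 in all, crops included, and the job is handed in when it is done.

Besides the shell and the picture viewer there is one more tool, called after "Call:" in YAML: its name, and indented under it one key for each argument. step_arm: Moves the arm, as the interface text tells. Its arguments: {"type":"object","properties":{"motion":{"type":"array","items":{"type":"object","properties":{"dr":{"type":"array","items":{"type":"number"}},"slide":{"type":"array","items":{"type":"number"}},"jaw":{"type":"number"}}}}},"required":["motion"]}

```bash
mkdir -p pics
python3 - <<'E'
from bench import arm, optics
import cv2
for n in("side","top"):
    cv2.imwrite(f"pics/{n}0.png",optics.get_image(n))
    c=optics.camera_info(n);print(n,c)
print(arm.read_state())
E
```

```text
side {'camera_matrix': array([[378.78871852,   0.        , 250.73536841],
       [  0.        , 378.78871852, 197.71582756],
       [  0.        ,   0.        ,   1.        ]]), 'view': array([[-6.62360516e-01, -7.48960992e-01,  1.83297193e-02,
         4.12740474e+02],
       [ 5.03169827e-01, -4.26596349e-01,  7.51555507e-01,
        -3.60674515e+02],
       [-5.55066367e-01,  5.07023655e-01,  6.59415151e-01,
        -9.20368389e+02],
       [ 0.00000000e+00,  0.00000000e+00,  0.00000000e+00,
         1.00000000e+00]])}
top {'camera_matrix': array([[385.93791749,   0.        , 253.44328386],
       [  0.        , 385.93791749, 194.15250198],
       [  0.        ,   0.        ,   1.        ]]), 'view': array([[ 1.84372848e-02, -9.99547376e-01,  2.37720560e-02,
        -5.07452659e+00],
       [ 9.91636291e-01,  2.13186971e-02,  1.27290927e-01,
        -5.82650677e+02],
       [-1.27740101e-01,  2.12263343e-02,  9.91580511e-01,
        -1.25514226e+03],
       [ 0.00000000e+00,  0.00000000e+00,  0.00000000e+00,
         1.00000000e+00]])}
{'clock': 0.1, 'joints': array([-9.36416617e-01,  3.85490955e-01,  6.75616313e-03, -4.21555446e-04,
       -1.19399562e+00, -2.58616744e-01]), 'joint_vel': array([-0.00224021, -0.00228245,  0.00493183,  0.00076693,  0.00070795,
       -0.00029098]), 'joint_efforts': array([ 3.95705938e-04, -3.93319094e+01,  1.88927758e+01,  4.19792801e+00,
       -2.65009912e-03,  8.62021835e-06]), 'position': array([ 229.19520275, -580.89914849,  230.32366938]), 'ee_rot': array([-1.86701612e-01,  9.82416172e-01,  9.56838548e-04, -2.40870093e-04]), 'contact_force': array([ 0.49343968, -0.16906194, -0.513592  ]), 'wrist_torque': array([ 0.00881643, -0.07163709, -0.07759695]), 'grasp_force': 0.0, 'gripper_width': 85.25973139741085}
```

View pics/top0.png

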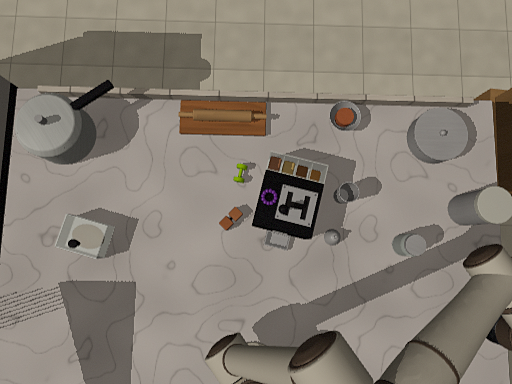

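View pics/side0.png

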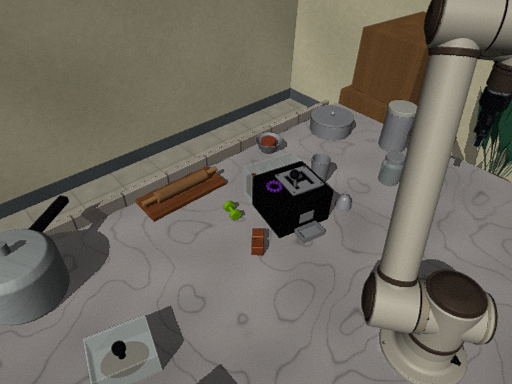

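The top view shows the feeder at about (293,200), with the H gate at (296,206). The lever knob is dark on the left leg near (284,208), the bead ring at (268,197), the tumbler at (346,192) and the bell at (333,237). I'll zoom in on both views.

Run:
```python
import cv2,numpy as np
a=cv2.imread("pics/top0.png")[145:255,235:365];b=cv2.imread("pics/side0.png")[150:250,235:365]
f=lambda i:cv2.resize(np.clip(i.astype(float)*1.6,0,255).astype('u1'),None,fx=6,fy=6,interpolation=cv2.INTER_CUBIC)[:600]
cv2.imwrite("pics/ztop.png",f(a)[:600]);cv2.imwrite("pics/zside.png",f(b))
```

```text
(no output)
```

View pics/ztop.png

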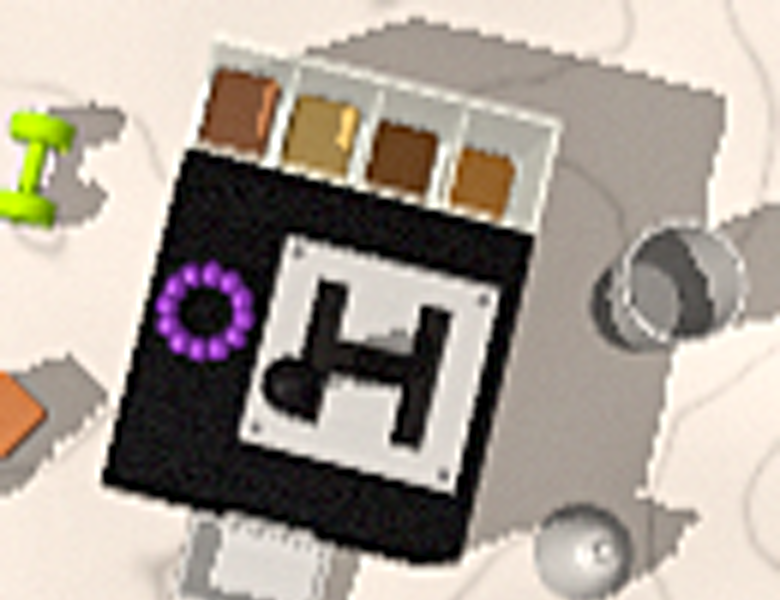

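View pics/zside.png

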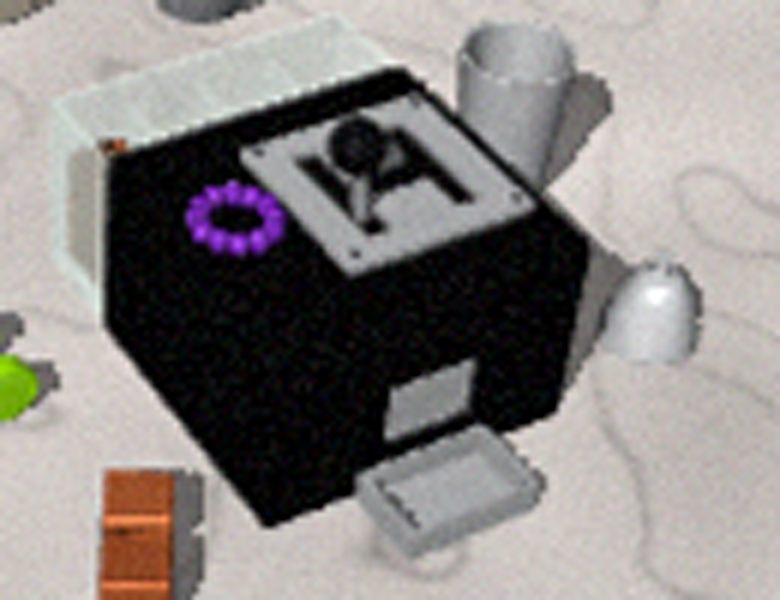

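The zooms show the plate corners in top view at crop (287,236), (500,290), (452,494), (238,440), with the knob at about (290,388). In side view the knob is at crop (357,146), partway along the rear left leg.

```bash
cat > h.py <<'E'
import numpy as np
from bench import optics
def ray(n,u,v):
    c=optics.camera_info(n);K=c["camera_matrix"];V=c["view"]
    d=np.linalg.inv(K)@[u,v,1];d=d*[1,-1,-1];R=V[:3,:3]
    return -R.T@V[:3,3],R.T@d
def atz(n,u,v,z):
    o,d=ray(n,u,v);return o+d*(z-o[2])/d[2]
def tri(p,q):
    (o,d),(e,f)=ray("top",*p),ray("side",*q)
    s=np.linalg.lstsq(np.c_[d,-f],e-o,rcond=None)[0]
    return o+d*s[0],e+f*s[1]
def proj(n,P):
    c=optics.camera_info(n);p=c["view"]@[*P,1];q=c["camera_matrix"]@(p[:3]*[1,-1,-1]);return q[:2]/q[2]
def feeder(C,yaw,P):
    c,s=np.cos(yaw),np.sin(yaw);d=np.asarray(P)[:2]-C[:2];return np.array([c*d[0]+s*d[1],-s*d[0]+c*d[1]])
E
python3 - <<'E'
from h import *
np.set_printoptions(precision=3,suppress=True)
for n,o,cs in(("top",(235,145),[(287,236),(500,290),(452,494),(238,440)]),("side",(235,150),[(240,150),(413,92),(541,210),(351,277)])):
    P=np.array([atz(n,o[0]+x/6,o[1]+y/6,130) for x,y in cs]);C=P.mean(0)
    f=P[0]+P[1]-P[2]-P[3];l=P[0]+P[3]-P[1]-P[2]
    print(n,C,"yaw",np.arctan2(f[1],f[0]),np.arctan2(-l[0],l[1]),"size",np.hypot(*f[:2])/2,np.hypot(*l[:2])/2)
    if n=="top":Ct=C;yaw=np.arctan2(f[1]-l[0],f[0]+l[1])
k=tri((235+290/6,145+388/6),(235+357/6,150+146/6));print("knob",k)
for z in (176,182): 
    for n,u,v in(("top",235+290/6,145+388/6),("side",235+357/6,150+146/6)):print(n,z,feeder(Ct,yaw,atz(n,u,v,z)))
print(feeder(Ct,yaw,(k[0]+k[1])/2))
for nm,u,v,z in(("ring",205,311,130),("tumbler",683,287,105),("bell",583,555,30)):
    p=atz("top",235+u/6,145+v/6,z);print(nm,p,feeder(Ct,yaw,p))
E
```

```text
top [ 537.353 -125.919  130.   ] yaw -0.22797753962394632 -0.22829695375127262 size 109.31932415834426 113.78473433603506
side [ 531.822 -120.004  130.   ] yaw -0.2423716525896337 -0.22637792041228003 size 114.39690966713711 114.25543292256111
knob (array([519.84 , -79.983, 179.244]), array([520.541, -79.412, 179.25 ]))
top 176 [-27.092  40.535]
side 176 [-23.508  38.901]
top 182 [-27.752  40.998]
side 182 [-29.761  43.7  ]
[-27.172  41.143]
ring [563.348 -40.466 130.   ] [ 5.995 89.118]
tumbler [ 584.706 -296.441  105.   ] [  84.693 -155.394]
bell [ 443.448 -258.934   30.   ] [ -61.388 -150.806]
```

The gate centre is about (536,-124) with yaw -0.23, and the knob at about feeder (-27,41). All sizes agree with the text. I'll close the fingers and fly over to a point behind the knob with the tool aligned to the feeder.

Call:
step_arm:
  motion:
    - {"dr":[0,0,0.6],"slide":[-25,24,-5],"jaw":0}
    - {"dr":[0,0,1.2],"slide":[-55,53,-10],"jaw":0}
    - {"dr":[0,0,1.8],"slide":[-85,82,-15],"jaw":0}
    - {"dr":[0,0,2.4],"slide":[-115,111,-20],"jaw":0}
    - {"dr":[0,0,3.0],"slide":[-145,140,-20],"jaw":0}
    - {"dr":[0,0,3.6],"slide":[-175,169,-20],"jaw":0}
    - {"dr":[0,0,4.34],"slide":[-205,196,-20],"jaw":0}
    - {"dr":[0,0,4.34],"slide":[-205,196,-20],"jaw":0}

```text
clock: 1.1
position: [348.7, -322.0, 251.3]
ee_rot: [0.113, 0.994, 0.0, -0.0]
contact_force: [-0.5, -1.2, 0.0]
gripper_width: 0.2
grasp_force: 0.0
```

```bash
cat >> h.py <<'E'
C=np.array([536.,-124.]);YAW=-.23
def status():
    from bench import arm
    from scipy.spatial.transform import Rotation as R
    s=arm.read_state();M=R.from_quat(s["ee_rot"]).as_matrix()
    np.set_printoptions(precision=1,suppress=True)
    print("t",s["clock"],"feeder xy",feeder(C,YAW,s["position"]),"z",s["position"][2],"F",s["contact_force"],"w",s["gripper_width"])
    print("toolx yaw err deg",np.degrees(np.arctan2(*M[:2,0][::-1])-YAW)%360-180,"tilt",np.degrees(np.arccos(-M[2,2])))
E
python3 -c "from h import *;status()"
```

```text
t 1.1 feeder xy [-137.2 -235.4] z 251.25980093832695 F [-0.5 -1.2  0. ] w 0.18889441681808095
toolx yaw err deg 0.1959148572462368 tilt 0.023831720245508187
```

Call:
step_arm:
  motion:
    - {"slide":[-11,50,0],"jaw":0}
    - {"slide":[-22,105,0],"jaw":0}
    - {"slide":[-33,160,0],"jaw":0}
    - {"slide":[-44,215,0],"jaw":0}
    - {"slide":[-55,276,0],"jaw":0}
    - {"slide":[-55,276,20],"jaw":0}
    - {"slide":[-55,276,55],"jaw":0}
    - {"slide":[-55,276,83],"jaw":0}

```text
$.motion[0]: bad value
```

```bash
cat >> h.py <<'E'
def snap(name):
    import cv2
    f=lambda i:cv2.resize(np.clip(i.astype(float)*1.6,0,255).astype('u1'),None,fx=4,fy=4,interpolation=cv2.INTER_CUBIC)
    a=optics.get_image("top")[165:255,255:355];b=optics.get_image("side")[150:240,260:360]
    cv2.imwrite(f"pics/{name}.png",np.hstack([f(a),f(b)]))
E
python3 -c "from h import *;status();snap('a1')"
```

```text
t 1.1 feeder xy [-137.2 -235.4] z 251.25980093832695 F [-0.5 -1.2  0. ] w 0.18889441681808095
toolx yaw err deg 0.1959148572462368 tilt 0.023831720245508187
```

View pics/a1.png

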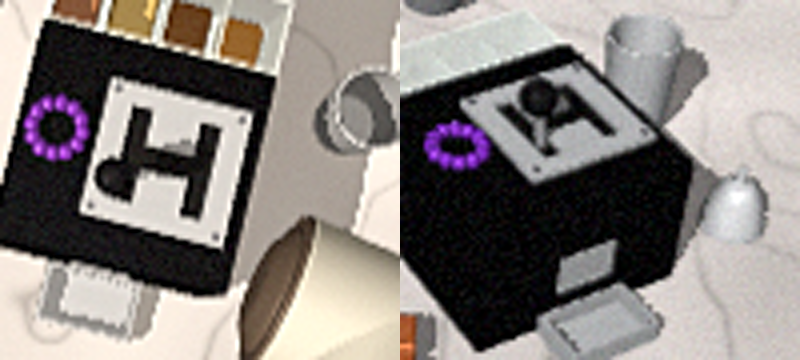

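The move was refused because `dr` has to be given in every row. The picture shows the lever untouched and the forearm at lower right in the top view. I'll send it again.

Call:
step_arm:
  motion:
    - {"dr":[0,0,0],"slide":[-11,50,0],"jaw":0}
    - {"dr":[0,0,0],"slide":[-22,105,0],"jaw":0}
    - {"dr":[0,0,0],"slide":[-33,160,0],"jaw":0}
    - {"dr":[0,0,0],"slide":[-44,215,0],"jaw":0}
    - {"dr":[0,0,0],"slide":[-55,276,0],"jaw":0}
    - {"dr":[0,0,0],"slide":[-55,276,20],"jaw":0}
    - {"dr":[0,0,0],"slide":[-55,276,55],"jaw":0}
    - {"dr":[0,0,0],"slide":[-55,276,83],"jaw":0}

```text
clock: 2.2
position: [464.4, -68.4, 166.8]
ee_rot: [0.115, 0.993, -0.0, -0.001]
contact_force: [0.7, 0.6, 0.4]
gripper_width: 0.1
grasp_force: 0.0
```

```bash
python3 -c "from h import *;status();snap('a2')"
```

```text
t 2.2 feeder xy [-82.3  37.8] z 166.83352791927422 F [0.7 0.6 0.4] w 0.0984285110743801
toolx yaw err deg -0.0585850728531625 tilt 0.07083631173338215
```

View pics/a2.png

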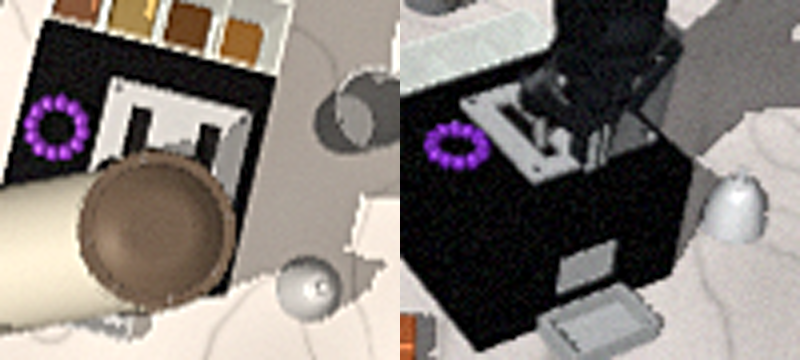

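The side view shows the shut fingers behind the lever, with the knob clear in front. I'll push forward about 15 mm at first and then check.

Call:
step_arm:
  motion:
    - {"dr":[0,0,0],"slide":[-8,4,0],"jaw":0}
    - {"dr":[0,0,0],"slide":[-16,4,0],"jaw":0}
    - {"dr":[0,0,0],"slide":[-23,4,0],"jaw":0}
    - {"dr":[0,0,0],"slide":[-29,4,0],"jaw":0}
    - {"dr":[0,0,0],"slide":[-34,4,0],"jaw":0}
    - {"dr":[0,0,0],"slide":[-39,4,0],"jaw":0}
    - {"dr":[0,0,0],"slide":[-44,4,0],"jaw":0}
    - {"dr":[0,0,0],"slide":[-44,4,0],"jaw":0}

```text
clock: 3.3
position: [508.5, -73.9, 168.3]
ee_rot: [0.115, 0.993, -0.0, -0.0]
contact_force: [-2.0, 0.3, 2.1]
gripper_width: -0.3
grasp_force: 1.2
```

```bash
python3 -c "
from h import *;status();snap('a3')
c,s=np.cos(YAW),np.sin(YAW)
for f in(-.15,-.1,-.05,0,.05):
  x,y=160*np.sin(f),160*np.sin(.28)*np.cos(f);P=(C[0]+c*x-s*y,C[1]+s*x+c*y,30+160*np.cos(f)*np.cos(.28))
  p=proj('side',P);print(f,(p-[260,150])*4+[400,0])
"
```

```text
t 3.3 feeder xy [-38.2  42.5] z 168.27099193655081 F [-2.   0.3  2.1] w -0.29946693803370356
toolx yaw err deg -0.01793940666325966 tilt 0.02492133581259312
-0.15 [533.1  94.8]
-0.1 [527.1  88.1]
-0.05 [521.2  81.8]
0 [515.4  75.9]
0.05 [509.7  70.4]
```

View pics/a3.png

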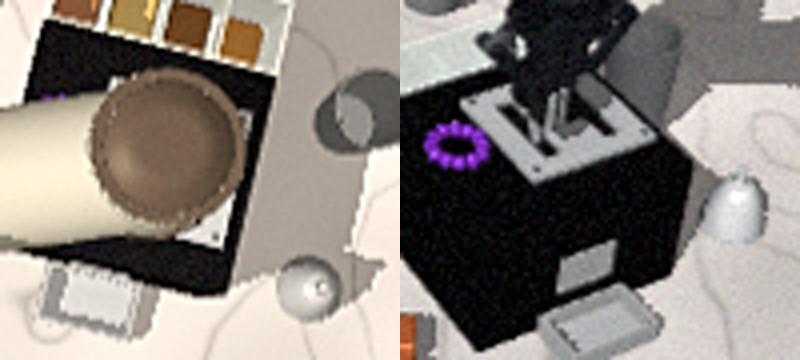

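The force reads about -2 N along x, so the fingers are in contact and the knob is moving. I'll push 10 mm further, then back off to see exactly where it stands.

Call:
step_arm:
  motion:
    - {"dr":[0,0,0],"slide":[-4,0,0],"jaw":0}
    - {"dr":[0,0,0],"slide":[-8,0,0],"jaw":0}
    - {"dr":[0,0,0],"slide":[-10,0,0],"jaw":0}
    - {"dr":[0,0,0],"slide":[-10,0,0],"jaw":0}
    - {"dr":[0,0,0],"slide":[10,0,0],"jaw":0}
    - {"dr":[0,0,0],"slide":[45,0,0],"jaw":0}
    - {"dr":[0,0,0],"slide":[60,0,-50],"jaw":0}
    - {"dr":[0,0,0],"slide":[80,0,-90],"jaw":0}

```text
clock: 4.4
position: [431.1, -55.4, 259.8]
ee_rot: [0.115, 0.993, 0.0, 0.001]
contact_force: [0.3, 0.1, 0.3]
gripper_width: -0.5
grasp_force: 0.0
```

```bash
python3 -c "from h import *;status();snap('a4')"
```

```text
t 4.4 feeder xy [-117.8   42.9] z 259.81897781278315 F [0.3 0.1 0.3] w -0.5313773964557674
toolx yaw err deg 0.008344358782721883 tilt 0.15917073592672548
```

View pics/a4.png

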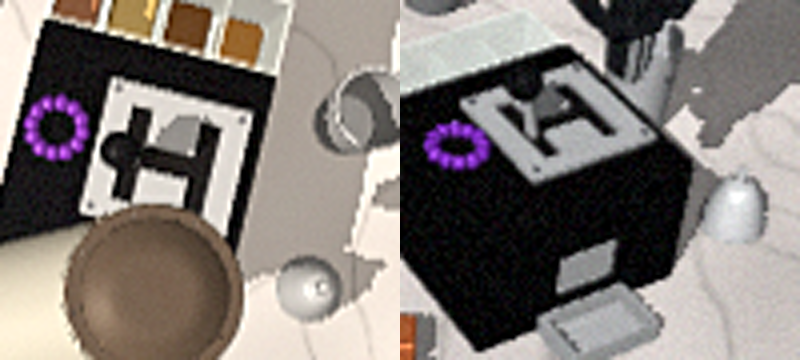

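The knob is now at about (121,153) in the top half and (523,83) in the side half, at the left end of the crossbar. I'll work out its position.

```bash
python3 -c "
from h import *
np.set_printoptions(precision=2,suppress=True)
k=tri((255+121/4,165+153/4),(260+123/4,150+83/4));print(k,feeder(C,YAW,(k[0]+k[1])/2))
for n,p in(('top',(255+121/4,165+153/4)),('side',(260+123/4,150+83/4))):print(feeder(C,YAW,atz(n,*p,183.5)))
k=tri((235+290/6,145+388/6),(235+357/6,150+146/6));print(feeder(C,YAW,(k[0]+k[1])/2))
"
```

```text
(array([539.18, -85.61, 178.49]), array([540.73, -84.33, 178.52])) [-5.04 38.9 ]
[-6.29 38.49]
[-9.77 43.67]
[-25.49  39.53]
```

The knob is about 5–7 mm short of the crossbar centre, so I'll push 5 mm further. Then I'll back off and rise.

Call:
step_arm:
  motion:
    - {"dr":[0,0,0],"slide":[-35,0,50],"jaw":0}
    - {"dr":[0,0,0],"slide":[-65,0,91],"jaw":0}
    - {"dr":[0,0,0],"slide":[-82,0,91],"jaw":0}
    - {"dr":[0,0,0],"slide":[-90,0,91],"jaw":0}
    - {"dr":[0,0,0],"slide":[-95,0,91],"jaw":0}
    - {"dr":[0,0,0],"slide":[-95,0,91],"jaw":0}
    - {"dr":[0,0,0],"slide":[-70,0,85],"jaw":0}
    - {"dr":[0,0,0],"slide":[-50,0,35],"jaw":0}

```text
clock: 5.5
position: [477.0, -67.0, 222.0]
ee_rot: [0.115, 0.993, -0.001, -0.002]
contact_force: [1.2, 0.2, 0.9]
gripper_width: -0.3
grasp_force: 0.0
```

Call:
step_arm:
  motion:
    - {"dr":[0,0,0],"slide":[20,15,-35],"jaw":0}
    - {"dr":[0,0,0],"slide":[45,30,-45],"jaw":0}
    - {"dr":[0,0,0],"slide":[45,30,-45],"jaw":0}
    - {"dr":[0,0,0],"slide":[45,30,-45],"jaw":0}
    - {"dr":[0,0,0],"slide":[45,30,-45],"jaw":0}
    - {"dr":[0,0,0],"slide":[45,30,-45],"jaw":0}
    - {"dr":[0,0,0],"slide":[45,30,-45],"jaw":0}
    - {"dr":[0,0,0],"slide":[45,30,-45],"jaw":0}

```text
clock: 6.5
position: [442.3, -27.6, 268.1]
ee_rot: [0.115, 0.993, -0.0, -0.0]
contact_force: [-0.0, -0.0, -0.7]
gripper_width: 0.0
grasp_force: 0.0
```

Run:
```python
from h import *
import cv2
status()
for n,(x0,y0,x1,y1) in(("top",(270,185,300,220)),("side",(280,160,303,182))):
    g=cv2.cvtColor(optics.get_image(n),6)
    r0=cv2.cvtColor(cv2.imread(f"pics/{n}0.png"),6)
    print(n);print(g[y0:y1,x0:x1] if n=="top" else g[y0:y1,x0:x1])
    cv2.imwrite(f"pics/raw_{n}.png",g)
```

```text
t 6.5 feeder xy [-113.2   72.5] z 268.10569518957175 F [-0.  -0.  -0.7] w 0.020494257600171827
toolx yaw err deg -0.02672691773992142 tilt 0.02634078629411128
top
[[ 11   8   4 ...  14  11  15]
 [  7  15  16 ...   0   2  10]
 [  7   5  12 ...  68  13   0]
 ...
 [ 61  58  58 ... 132 144 148]
 [ 57  58  58 ...  70 147 151]
 [ 59  58  61 ...  47 126 151]]
side
[[135 132 125 130 130 133 128 134 131 130 133 138 134 137 137 137 139 141
  144 148  78  17   9]
 [135 136 128 124 129 126 130 130 129 131 136 142 140 137 137 145 146 123
   92  67  26  10  11]
 [134 136 137 128 127 127 127 130 133 132 133 140 146 148 122  89  66  42
   20   0   3   7  14]
 [133 130 134 132 134 130 128 130 133 136 145 101  88  65  46  33   6   5
    0   8   7   5  20]
 [133 133 132 134 143 137 132 138  96  86  67  28  23   3   0   3   1   8
    0   0   0  13  12]
 [135 135 137 142 147 101  85  61  32  27   4   2   8   0   1   3   4   8
    0   0   2   9  14]
 [144 148  95  80  67  32  28  12   7   9  11  20   8  13   8   6   0   1
    4   1  37  18  11]
 [ 64  58  29  24   4   0   7  13   0  12  14   9  10   7   0
[... 694 characters left out ...]
 58  53  58  25  14]
 [112 116 112 107 106  99  94  82 101  96  91  94  68  55  59  63  58  56
   56  51  97 113  45]
 [115 112 113 101  69  55  34  30  59  77  98 102  75  60  58  57  60  57
   98  94 108 103  44]
 [116 112 106 114  66  24   9   3  12  35  89 108  81  60  55  59  92  95
   98  97  65  62  29]
 [112 112 115 112 108  61  19   8   7   6  88 106  94  62  61  59  93  67
   61  41  26  18   8]
 [110 114 114 114 115 111  58  12  10   4  61 103  95  60  39  31  36  24
   19   9   8   6  11]
 [109 110 113 114 109 114 108  61  16   9  34  96 101  48  13   6   8   6
    7   7   5  45  49]
 [ 91 114 113 115 113 110 113 107  65  10  17  94 102  63  17   3  11   2
   43  47  94 104 104]]
```

```bash
python3 -c "from h import *;snap('a5')"
```

```text
(no output)
```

View pics/a5.png

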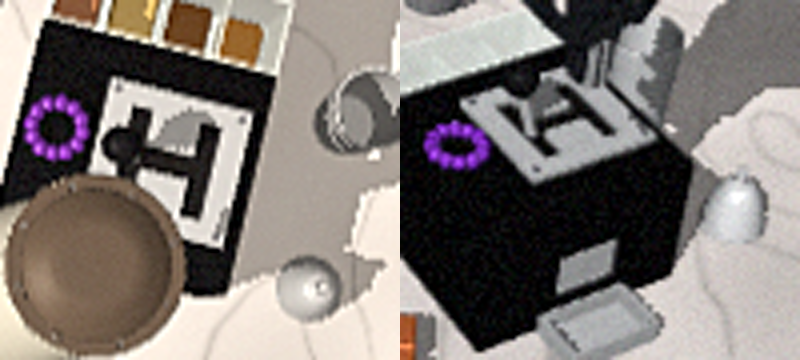

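The knob is at the crossbar's left end and centred, at about (124,145) in the top half and (518,77) in the side half. Next I'll go round to its left side.

Call:
step_arm:
  motion:
    - {"dr":[0,0,0],"slide":[-25,27,0],"jaw":0}
    - {"dr":[0,0,0],"slide":[-65,30,0],"jaw":0}
    - {"dr":[0,0,0],"slide":[-111,30,0],"jaw":0}
    - {"dr":[0,0,0],"slide":[-111,30,0],"jaw":0}
    - {"dr":[0,0,0],"slide":[-111,30,40],"jaw":0}
    - {"dr":[0,0,0],"slide":[-111,30,75],"jaw":0}
    - {"dr":[0,0,0],"slide":[-111,30,96],"jaw":0}
    - {"dr":[0,0,0],"slide":[-111,30,96],"jaw":0}

```text
clock: 7.7
position: [555.5, -23.7, 170.9]
ee_rot: [0.115, 0.993, -0.001, -0.002]
contact_force: [0.0, 0.3, 0.4]
gripper_width: 0.4
grasp_force: 0.0
```

```bash
python3 -c "from h import *;status()"
```

```text
t 7.7 feeder xy [ -3.9 102.1] z 170.92596556553988 F [0.  0.3 0.4] w 0.4239183109412926
toolx yaw err deg -0.005434984487123984 tilt 0.23662302067993887
```

Now I'll push right by 92 mm, aiming to stop just short of the right end.

Call:
step_arm:
  motion:
    - {"dr":[0,0,0],"slide":[-2,-12,0],"jaw":0}
    - {"dr":[0,0,0],"slide":[-2,-24,0],"jaw":0}
    - {"dr":[0,0,0],"slide":[-2,-32,0],"jaw":0}
    - {"dr":[0,0,0],"slide":[-2,-40,0],"jaw":0}
    - {"dr":[0,0,0],"slide":[-2,-48,0],"jaw":0}
    - {"dr":[0,0,0],"slide":[-2,-56,0],"jaw":0}
    - {"dr":[0,0,0],"slide":[-2,-64,0],"jaw":0}
    - {"dr":[0,0,0],"slide":[-2,-72,0],"jaw":0}

```text
clock: 8.7
position: [542.4, -94.7, 172.1]
ee_rot: [0.115, 0.993, -0.0, -0.0]
contact_force: [1.5, 2.8, 3.2]
gripper_width: 0.1
grasp_force: 1.5
```

Call:
step_arm:
  motion:
    - {"dr":[0,0,0],"slide":[0,-8,0],"jaw":0}
    - {"dr":[0,0,0],"slide":[0,-16,0],"jaw":0}
    - {"dr":[0,0,0],"slide":[0,-24,0],"jaw":0}
    - {"dr":[0,0,0],"slide":[0,-30,0],"jaw":0}
    - {"dr":[0,0,0],"slide":[0,-34,0],"jaw":0}
    - {"dr":[0,0,0],"slide":[0,-38,0],"jaw":0}
    - {"dr":[0,0,0],"slide":[0,-41,0],"jaw":0}
    - {"dr":[0,0,0],"slide":[0,-41,0],"jaw":0}

```text
clock: 9.7
position: [533.0, -134.3, 172.2]
ee_rot: [0.115, 0.993, -0.0, -0.0]
contact_force: [-0.4, 1.2, -1.0]
gripper_width: -0.1
grasp_force: 0.6
```

```bash
python3 -c "from h import *;status()"
```

```text
t 9.7 feeder xy [ -0.6 -10.8] z 172.19297046886942 F [-0.4  1.2 -1. ] w -0.12453040332354365
toolx yaw err deg -0.01761573956687812 tilt 0.062393573087129214
```

Call:
step_arm:
  motion:
    - {"dr":[0,0,0],"slide":[0,-1,0],"jaw":0}
    - {"dr":[0,0,0],"slide":[0,-2,0],"jaw":0}
    - {"dr":[0,0,0],"slide":[0,-3,0],"jaw":0}
    - {"dr":[0,0,0],"slide":[0,-4,0],"jaw":0}
    - {"dr":[0,0,0],"slide":[0,-4,0],"jaw":0}
    - {"dr":[0,0,0],"slide":[0,-4,0],"jaw":0}
    - {"dr":[0,0,0],"slide":[0,-4,0],"jaw":0}
    - {"dr":[0,0,0],"slide":[0,-4,0],"jaw":0}

```text
clock: 10.7
position: [532.4, -138.0, 172.4]
ee_rot: [0.115, 0.993, -0.0, 0.0]
contact_force: [-0.3, 2.5, -1.9]
gripper_width: 0.2
grasp_force: 1.0
```

Call:
step_arm:
  motion:
    - {"dr":[0,0,0],"slide":[0,-1,0],"jaw":0}
    - {"dr":[0,0,0],"slide":[0,-2,0],"jaw":0}
    - {"dr":[0,0,0],"slide":[0,-3,0],"jaw":0}
    - {"dr":[0,0,0],"slide":[0,-3,0],"jaw":0}
    - {"dr":[0,0,0],"slide":[0,-3,0],"jaw":0}
    - {"dr":[0,0,0],"slide":[0,-3,0],"jaw":0}
    - {"dr":[0,0,0],"slide":[0,-3,0],"jaw":0}
    - {"dr":[0,0,0],"slide":[0,-3,0],"jaw":0}

```text
clock: 11.7
position: [532.4, -139.3, 172.2]
ee_rot: [0.115, 0.993, 0.001, 0.001]
contact_force: [1.7, 9.3, -2.4]
gripper_width: 0.0
grasp_force: 4.2
```

```bash
python3 -c "from h import *;status()"
```

```text
t 11.7 feeder xy [  0.  -15.7] z 172.2225880891915 F [ 1.7  9.3 -2.4] w 0.020440222422284795
toolx yaw err deg 0.0025462952194459376 tilt 0.16660143549750553
```

The force rose to 9 N, so the lever is against the right stop. I'll back off left, rise and go behind the knob.

Call:
step_arm:
  motion:
    - {"dr":[0,0,0],"slide":[0,10,0],"jaw":0}
    - {"dr":[0,0,0],"slide":[0,28,0],"jaw":0}
    - {"dr":[0,0,0],"slide":[0,28,-40],"jaw":0}
    - {"dr":[0,0,0],"slide":[0,28,-80],"jaw":0}
    - {"dr":[0,0,0],"slide":[45,10,-80],"jaw":0}
    - {"dr":[0,0,0],"slide":[85,-15,-80],"jaw":0}
    - {"dr":[0,0,0],"slide":[90,-28,-80],"jaw":0}
    - {"dr":[0,0,0],"slide":[90,-28,-80],"jaw":0}

```text
clock: 12.7
position: [438.1, -147.9, 253.0]
ee_rot: [0.115, 0.993, -0.0, 0.001]
contact_force: [0.4, 0.5, 0.5]
gripper_width: 0.0
grasp_force: 0.0
```

```bash
python3 -c "from h import *;status();snap('a6')"
```

```text
t 12.7 feeder xy [-89.9 -45.6] z 252.97750790667993 F [0.4 0.5 0.5] w 0.03150823427130742
toolx yaw err deg -0.04856010516724041 tilt 0.09673325331633421
```

View pics/a6.png

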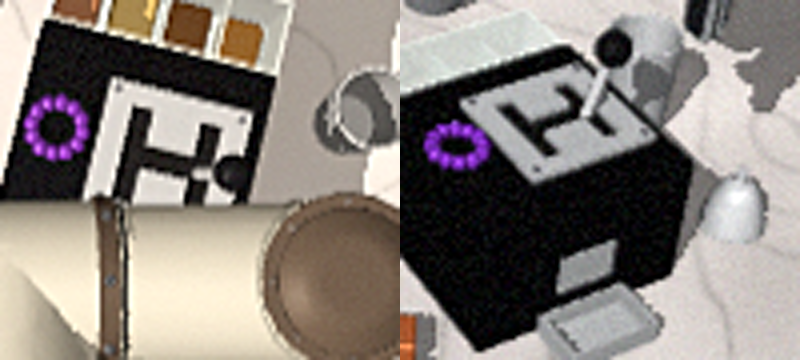

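The lever stands at the right end of the crossbar, with the knob at (232,173) in the top half and (613,47) in the side half. I'll lower behind it and push forward.

Call:
step_arm:
  motion:
    - {"dr":[0,0,0],"slide":[-15,0,50],"jaw":0}
    - {"dr":[0,0,0],"slide":[-30,0,89],"jaw":0}
    - {"dr":[0,0,0],"slide":[-40,0,89],"jaw":0}
    - {"dr":[0,0,0],"slide":[-52,0,89],"jaw":0}
    - {"dr":[0,0,0],"slide":[-62,0,89],"jaw":0}
    - {"dr":[0,0,0],"slide":[-70,0,89],"jaw":0}
    - {"dr":[0,0,0],"slide":[-78,0,89],"jaw":0}
    - {"dr":[0,0,0],"slide":[-85,0,89],"jaw":0}

```text
clock: 13.8
position: [520.6, -167.1, 163.7]
ee_rot: [0.115, 0.993, 0.0, -0.0]
contact_force: [-2.0, 1.1, 2.0]
gripper_width: 0.1
grasp_force: 1.3
```

Call:
step_arm:
  motion:
    - {"dr":[0,0,0],"slide":[-5,0,0],"jaw":0}
    - {"dr":[0,0,0],"slide":[-10,0,0],"jaw":0}
    - {"dr":[0,0,0],"slide":[-14,0,0],"jaw":0}
    - {"dr":[0,0,0],"slide":[-18,0,0],"jaw":0}
    - {"dr":[0,0,0],"slide":[-21,0,0],"jaw":0}
    - {"dr":[0,0,0],"slide":[-24,0,0],"jaw":0}
    - {"dr":[0,0,0],"slide":[-24,0,0],"jaw":0}
    - {"dr":[0,0,0],"slide":[-24,0,0],"jaw":0}

```text
clock: 14.8
position: [543.7, -172.6, 163.2]
ee_rot: [0.115, 0.993, -0.0, -0.0]
contact_force: [-2.1, 1.5, -1.6]
gripper_width: 0.7
grasp_force: 1.2
```

```bash
python3 -c "from h import *;status()"
```

```text
t 14.8 feeder xy [ 18.6 -45.6] z 163.2200948732798 F [-2.1  1.5 -1.6] w 0.6522612971372708
toolx yaw err deg -0.018318001502166226 tilt 0.021883457872321245
```

Still in light contact and moving freely. I'll keep going in small steps until the stop.

Call:
step_arm:
  motion:
    - {"dr":[0,0,0],"slide":[-1,0,0],"jaw":0}
    - {"dr":[0,0,0],"slide":[-2,0,0],"jaw":0}
    - {"dr":[0,0,0],"slide":[-3,0,0],"jaw":0}
    - {"dr":[0,0,0],"slide":[-4,0,0],"jaw":0}
    - {"dr":[0,0,0],"slide":[-4,0,0],"jaw":0}
    - {"dr":[0,0,0],"slide":[-4,0,0],"jaw":0}
    - {"dr":[0,0,0],"slide":[-4,0,0],"jaw":0}
    - {"dr":[0,0,0],"slide":[-4,0,0],"jaw":0}

```text
clock: 15.8
position: [547.8, -173.4, 163.4]
ee_rot: [0.115, 0.993, -0.0, 0.0]
contact_force: [-1.8, 0.3, -1.7]
gripper_width: -0.6
grasp_force: 1.2
```

Call:
step_arm:
  motion:
    - {"dr":[0,0,0],"slide":[-1,0,0],"jaw":0}
    - {"dr":[0,0,0],"slide":[-2,0,0],"jaw":0}
    - {"dr":[0,0,0],"slide":[-3,0,0],"jaw":0}
    - {"dr":[0,0,0],"slide":[-3,0,0],"jaw":0}
    - {"dr":[0,0,0],"slide":[-3,0,0],"jaw":0}
    - {"dr":[0,0,0],"slide":[-3,0,0],"jaw":0}
    - {"dr":[0,0,0],"slide":[-3,0,0],"jaw":0}
    - {"dr":[0,0,0],"slide":[-3,0,0],"jaw":0}

```text
clock: 16.8
position: [550.7, -174.0, 163.4]
ee_rot: [0.115, 0.993, 0.0, 0.0]
contact_force: [-1.8, 0.5, -1.9]
gripper_width: -0.0
grasp_force: 1.2
```

Call:
step_arm:
  motion:
    - {"dr":[0,0,0],"slide":[-1,0,0],"jaw":0}
    - {"dr":[0,0,0],"slide":[-2,0,0],"jaw":0}
    - {"dr":[0,0,0],"slide":[-3,0,0],"jaw":0}
    - {"dr":[0,0,0],"slide":[-3,0,0],"jaw":0}
    - {"dr":[0,0,0],"slide":[-3,0,0],"jaw":0}
    - {"dr":[0,0,0],"slide":[-3,0,0],"jaw":0}
    - {"dr":[0,0,0],"slide":[-3,0,0],"jaw":0}
    - {"dr":[0,0,0],"slide":[-3,0,0],"jaw":0}

```text
clock: 17.8
position: [552.8, -174.5, 163.0]
ee_rot: [0.115, 0.993, 0.0, -0.001]
contact_force: [-4.7, 2.2, -1.5]
gripper_width: -0.2
grasp_force: 2.6
```

```bash
python3 -c "from h import *;status()"
```

```text
t 17.8 feeder xy [ 27.8 -45.4] z 162.9702764831431 F [-4.7  2.2 -1.5] w -0.15925962229586632
toolx yaw err deg -0.019962771992766193 tilt 0.12113701123629926
```

Call:
step_arm:
  motion:
    - {"dr":[0,0,0],"slide":[-1,0,0],"jaw":0}
    - {"dr":[0,0,0],"slide":[-2,0,0],"jaw":0}
    - {"dr":[0,0,0],"slide":[-2,0,0],"jaw":0}
    - {"dr":[0,0,0],"slide":[-2,0,0],"jaw":0}
    - {"dr":[0,0,0],"slide":[-2,0,0],"jaw":0}
    - {"dr":[0,0,0],"slide":[-2,0,0],"jaw":0}
    - {"dr":[0,0,0],"slide":[-2,0,0],"jaw":0}
    - {"dr":[0,0,0],"slide":[-2,0,0],"jaw":0}

```text
clock: 18.8
position: [553.8, -174.7, 162.7]
ee_rot: [0.115, 0.993, 0.0, -0.002]
contact_force: [-6.6, 3.4, -1.4]
gripper_width: 0.1
grasp_force: 3.5
```

The force keeps rising and the tool no longer follows its command fully, so the lever is at the stop. I'll back off and rise clear.

Call:
step_arm:
  motion:
    - {"dr":[0,0,0],"slide":[8,0,0],"jaw":0}
    - {"dr":[0,0,0],"slide":[30,0,0],"jaw":0}
    - {"dr":[0,0,0],"slide":[60,0,0],"jaw":0}
    - {"dr":[0,0,0],"slide":[80,0,-50],"jaw":0}
    - {"dr":[0,0,0],"slide":[110,0,-95],"jaw":0}
    - {"dr":[0,0,0],"slide":[140,0,-100],"jaw":0}
    - {"dr":[0,0,0],"slide":[150,0,-100],"jaw":0}
    - {"dr":[0,0,0],"slide":[150,0,-100],"jaw":0}

```text
clock: 19.8
position: [410.2, -141.1, 264.0]
ee_rot: [0.115, 0.993, -0.0, 0.002]
contact_force: [0.2, 0.3, 0.7]
gripper_width: -0.2
grasp_force: 0.0
```

Run:
```python
from h import *
import cv2
status()
c,s=np.cos(YAW),np.sin(YAW);C2=np.array([537,-125.5])
def P(f,a):
    x,y=160*np.sin(f),-160*np.sin(a)*np.cos(f);return(C2[0]+c*x-s*y,C2[1]+s*x+c*y,30+160*np.cos(f)*np.cos(a))
I={n:optics.get_image(n) for n in("top","side")}
for n in I:
    g=cv2.cvtColor(I[n],6);cv2.imwrite(f"pics/end_{n}.png",I[n])
    for f in(0,.15,.2,.25,.3):print(n,f,proj(n,P(f,.28)))
    u,v=proj(n,P(.28,.28)).astype(int)
    print(u-13,v-13);print("\n".join(" ".join("%3d"%q for q in r) for r in g[v-13:v+14,u-13:u+14]))
    o=cv2.imread(f"pics/{n}0.png")
    for nm,b in(("top",[("ring",258,185,280,208),("toy",230,160,252,185),("cedar",218,205,245,232),("bell",322,228,345,248),("tumbler",334,178,360,206),("jar",390,230,430,258)]),):
        if n==nm:
            for q,x0,y0,x1,y1 in b:print(q,np.abs(o[y0:y1,x0:x1].astype(int)-I[n][y0:y1,x0:x1]).mean())
```

```text
t 19.8 feeder xy [-118.6  -45.3] z 264.03506645695654 F [0.2 0.3 0.7] w -0.243156104768429
toolx yaw err deg 0.018285894510341905 tilt 0.2044209572578629
top 0 [313.3 207.8]
top 0.15 [314.9 200. ]
top 0.2 [315.3 197.5]
top 0.25 [315.6 195. ]
top 0.3 [315.8 192.6]
302 180
  6  13   5   0   0   0  31  75 114 152 128 113 107 120 104  76  69 119 120 119 117 117 159 108  98 102 102
 10  11  13   5   8   1   5   0   0   0  31  72 115 153 126  92 108 142 135 125 124 125 162  94 100 101 102
 17  14  10  15   4  10  12  15   5   8   5   0   0   0  32  73 113 155 138 124 132 146 152  94 100 103 101
 13  11   8  11  16  17   6  15  10   7  15   6   5  11   5   1   0   0  29  70 110 145 140  98 100 103 102
 12   7  10  15  14  10   5  16  11  15  10  16  12  14  10  10   6   6   3   4   0  19 110 103 102 101 102
 11  14   6   6  11  14  15  17  16  13  10  10   9  17  10  15  11   6  11   7   2  21 114 102 103 100 103
 10  15  19   9   3   9  10   9   7  13   7  12   8  15   9  13  16  20  11   4   8  29 111 104 102 102 100
  8   9  11  11  11   6  13  14  14   7  11   7   7   8  12   6  16   4 
[... 4570 characters left out ...]
 144 138 134 138 140 143  78  44  37  45 103 114 102
104  88  66  41  30   2   0   0   0   4 135 148  85  59  84 135 138 137 135 142  80  39  43  39  99 112 116
 27  17   0   1   4   4   1   0   3  44 137 147  69   6  31 134 142 144 135 143  81  40  41  81 103 106 110
  2   1   1   0   4   8   0   0   0  65 142 145  62  23  11  51  86 134 141 145  72  36  42  94  99 107 113
  8   0   1   9   2   5   0   9   0 117 149 137  61  29  42   9  28  80 137 148  74  38  76  98 108 105 111
  3  10   4   2   2  15  35  64  97 131 153 129  64  30  98  83  26  30  80 142  71  68  96  99 103 105 110
  1   0   6  37  98 105 106 111  94 133 150 119  61  96 117 112  81  24  33  88  49  75  96 100 102 110 112
```

The knob is at (303.2,155.4) in the side view, against (303.6,155.1) predicted for fore 0.30, so the lever is fully home. In the top view the forearm seems to cover the bell and jar, so I'll check those two from the side before handing in.

Run:
```python
from bench import arm
import cv2,numpy as np
a,b=(cv2.imread(f"pics/{k}.png").astype(int) for k in("side0","end_side"))
d=lambda x0,y0,x1,y1:np.abs(a-b)[y0:y1,x0:x1].mean()
D=dict(bell=d(334,192,354,212),toy=d(220,200,244,222),cedar=d(248,226,270,258),ring=d(264,178,284,194),jar=d(380,148,396,185),tumbler=d(312,153,328,166))
print(D)
if D["bell"]<8: print(arm.job_done())
```

```text
{'bell': np.float64(7.7941666666666665), 'toy': np.float64(7.55050505050505), 'cedar': np.float64(6.737215909090909), 'ring': np.float64(5.076041666666667), 'jar': np.float64(20.802364864864863), 'tumbler': np.float64(10.091346153846153)}
the job is handed in; nothing more can be done
None
```

I pushed the lever fully home into the third slot and handed the job in, with the gripper backed off clear; no verdict came back. Image checks show the bell, foot toy, cedar pair, bead ring and tumbler unmoved. The jar check was inconclusive (it differed from the first picture in both views, possibly just the arm or its shadow), though the arm never worked near it.

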